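Load the label-tape rack and cap it

ROBOT

A 7-joint arm with a two-finger parallel gripper is mounted at the origin on a cart in front of the work surface, level with it; the furniture and walls round the work are solid. World frame = base frame: x ahead of the robot, y to its left, z up, the work surface at z = 0. Lengths are in m, angles in degrees, forces in N, time in s.
With the tool pointing down it reaches from about 0.35 to 0.9 m from the base axis. Payload 19.9 kg.
Tool frame: the origin (TCP) lies on the centre line of the jaws, within the pads' length; the fingertips stand 17 mm ahead of it and the grasp point (between the pads) lies 2 mm behind it (arm.finger_overhang is the distance from the TCP to the fingertips, in m); z points along the fingers, y is the line along which they close (so a half turn about z gives the same grasp; the last joint's range is limited). The gripper opens to 94 mm and grips with 3 to 60 N. Pads are 16 mm wide; open, the fingers measure 119 mm over their backs; the gripper's body (75 mm by 177 mm) begins 78 mm behind the grasp point.
Start: joints at [-66.091, 23.915, -0.59, 92.452, 0.269, 63.638, -3.037], TCP at [0.277, 0.56, 0.222] pointing down, gripper open.
Joint ranges: [-161.28, 161.28], [-22.2, 115.67], [-73.04, 71.86], [3.21, 147.25], [-68.34, 248.33], [10.77, 114.83], [-161.83, 161.83]. Speed limits (degrees/s): [108.29, 108.29, 136.94, 136.94, 172.46, 172.46, 172.46].

INTERFACE

Orientations are given as a 3x3 rotation matrix whose columns are the frame's x, y, z axes.
In Python, from plant import arm, ticket, snapshot gives the robot as it stands (arm), with the cameras as plain functions and the job (ticket).
- The arm moves only by the tool shift_gripper, called after "Emit:" as a command line: name --pt "numbers of a row" for each row, then --argument value for the rest. Schema: {"type":"object","properties":{"offsets":{"type":"array","items":{"type":"array","items":{"type":"number"},"minItems":7,"maxItems":7},"minItems":1,"maxItems":8},"clamp_n":{"type":"number"},"only":{"type":"string"},"quiet":{"type":"boolean"},"lines":{"type":"string"}},"required":["offsets"],"additionalProperties":false}. offsets is a list of rows, 1 to 8 of them, each of 7 numbers: the finger opening in m, then dx, dy, dz in m, then a rotation vector rx, ry, rz in degrees; each row shifts and turns the commanded pose from where the row before left it, along the tool's axes as they then stand; what a row does not reach is not made up. A row lasts 1/8 s, in which the tool goes at most 0.0625 m and 10.7 degrees, less where a joint would pass 70% of its speed; a pose out of reach is approached as far as the arm can. The fingers move at their own pace and stop on an object; clamp_n is the grip in N (left out, the last holds). Time passes only in rows, so rows that do not move let the fingers close. The tool returns the time, the measured TCP pose, the force, the opening and the grip force at its end. only (a regular expression) keeps the lines of the reply that match it, lines (a string "A,B") keeps lines A to B, and quiet returns only ok. Input that does not fit is refused with a message, and nothing moves.
- arm.sense(): the state, without advancing time (a new reading comes with each control period).
- snapshot(name): name is "scene" or "side" or "wrist"; returns a dict with "frame" (420x560x3 uint8, red, green, blue), "intrinsics" (3x3 intrinsics, pixels), "distortion" ([k1, k2, p1, p2, k3] as OpenCV has them; the pictures are not rectified), "R" (3x3) and "t" (3): a world point X has camera coordinates R X + t; the wrist camera has in their place "T_tool_cam" (4x4, takes a point from camera to tool coordinates, whose origin is the TCP and whose axes are the flange's). Camera axes: x right, y down, z forward; pixel columns grow to the right and rows downward; lengths in m; the calibration is good to about 2 mm. A picture is of the moment at which its call begins: read the wrist's pose just before it. There is no depth.
- ticket.close_job(): hands the job in; it is judged then, once.
The state is a dict: "t": time; "joints": joint angles; "qd": joint speeds; "tau": joint torques, N m; "tcp_pos": TCP position; "tool_rot": TCP orientation; "wrist_force": force on the tool from outside, world axes, zero at the start; "wrist_torque": the same for the moment, N m; "width": finger opening in m; "gripper_force": force on a finger pad.
Only numpy, scipy, OpenCV 4.12 (cv2) and the standard library are available. Lean on these libraries where they do the work, as an engineer would, in place of code of your own. Each camera call takes 0.05 s, during which the arm holds its last target. There are 200 camera calls.

TASK

Load the label-tape rack: slide the blue roll onto its horizontal rod right up to the black back stop, then the yellow roll right up against the blue one, and close it with the red end cap pushed fully home on the rod's end. Leave the green roll where it is in its cradle, and do not push the blue-capped bottle or the timer away or knock the bottle over.

Things in the scene. Friction and masses are not known exactly. Their poses are not given: they have to be found in the camera images.
- rack: grey steel tape rack, fixed (all sizes here in mm): foot 150 x 80 x 8, a 30 wide post, and on it a black round back stop of diameter 40 from which a bare steel rod of diameter 16 sticks out level, 75 above the worktop. Origin on the worktop below the stop's face; x along the rod towards its free end, z up. The stop's top is 95 above the worktop.
- rod_root (a point): point on the rod's axis at the face of the back stop, 75 above the worktop; x along the rod towards the free end, z up. A roll fully home has its centre 15 from here, the next one 45.
- rod_tip (a point): point on the rod's axis at its free end, 95 from the stop's face; the last 6 taper from diameter 16 to 8. Axes as rod_root.
- trough: white and steel cradle, fixed, 190 long, 44 wide: two level rails of diameter 8 along its x axis, 32 apart centre to centre, their tops 12 above the worktop, low end cheeks 44 wide and 16 high. The three rolls stand in it in a row, in any order, about 64 apart. Origin at the centre of its underside.
- blue_roll: blue roll of label tape, a rigid ring of outer diameter 54, width 30, with a white-brown card core of bore diameter 25, about 60 g; origin at the centre of the ring, its x axis along the bore (both ends alike). It starts standing on its rim in the trough, bore level and parallel to the trough's x axis, its centre 34.5 above the worktop.
- yellow_roll: yellow roll of label tape, a rigid ring of outer diameter 54, width 30, with a white-brown card core of bore diameter 25, about 60 g; origin at the centre of the ring, its x axis along the bore (both ends alike). It starts standing on its rim in the trough, bore level and parallel to the trough's x axis, its centre 34.5 above the worktop.
- green_roll: green roll of label tape, a rigid ring of outer diameter 54, width 30, with a white-brown card core of bore diameter 25, about 60 g; origin at the centre of the ring, its x axis along the bore (both ends alike). It starts standing on its rim in the trough, bore level and parallel to the trough's x axis, its centre 34.5 above the worktop. Spare, stays there.
- end_cap: red end cap, a plug of diameter 40, length 38, 50 g: blind bore of diameter 19, 28 deep, black disc on the closed end. Origin at mid-length on the axis; x axis runs from the open mouth (x = -19) to the closed end (x = +19), level at the start, 31.8 above the worktop, mouth to the robot's right. Fully home, its centre is 86 from the stop's face, its mouth 7 short of touching two rolls.
- cap_rest: small white and steel cradle, fixed, 60 long, 32 wide, in which the end cap lies along the cradle's x axis: rails' tops 14, end cheeks 18 above the worktop. Origin at the centre of its underside.
- cap_bore (a point): bottom of the end cap's blind bore, on its axis, 9 from the cap's centre towards the closed end; axes as the end cap. Meets point rod_tip when the cap is fully home.
- blue_cap_bottle: small clear bottle with blue cap, diameter 29, height 75, standing loose; origin at the centre of its underside, z up. Bystander.
- timer: small white lab timer 76 x 76 x 18 lying loose; origin at the centre of its underside. Bystander.

How it is judged:
By the outcome, as a careful person would: the job done as asked, in the order asked, and still so for the second after the job is handed in, with the robot touching nothing.
It also fails if it takes over 70 s, if anything falls off the work surface, if the arm or the gripper's body presses on something with over 40 N, if the wrist force passes 120 N, or if a joint passes its speed limit or range.

## Working session

There is one attempt and no reset: what is moved stays moved. The work goes in short steps, Python scripts to look and compute and a tool call to move; the robot and the scene stay as the last step left them, time stands still between calls to the robot, and variables do not carry over. Pictures are saved under pics/ and viewed, at most 10 in all, crops included, and the job is handed in when it is done.

```bash
ls; mkdir -p pics
```

Run:
```python
from plant import arm, ticket, snapshot
import cv2,numpy as np,pickle
s=arm.sense();print(s['t'],s['tcp_pos'],np.round(s['tool_rot'],4).tolist(),s['width'])
d={}
for n in ['scene','side','wrist']:
    d[n]=snapshot(n); cv2.imwrite(f'pics/{n}0.png',d[n]['frame'][:,:,::-1])
    print(n,{k:np.round(v,3).tolist() for k,v in d[n].items() if k!='frame'})
pickle.dump(d,open('d0.pkl','wb'))
```

```text
pics
plant.py
0.0 [0.27661635 0.56003201 0.2218138 ] [[-0.8966, 0.4428, -0.0005], [0.4428, 0.8966, -0.0012], [-0.0001, -0.0013, -1.0]] 0.09400691624264691
scene {'intrinsics': [[384.265, 0.0, 280.62], [0.0, 384.265, 212.935], [0.0, 0.0, 1.0]], 'distortion': [0.005, 0.0, 0.0, 0.0, 0.0], 'R': [[-0.655, -0.756, 0.012], [-0.491, 0.413, -0.766], [0.574, -0.508, -0.642]], 't': [0.304, 0.298, 0.582]}
side {'intrinsics': [[459.916, 0.0, 275.41], [0.0, 459.916, 204.776], [0.0, 0.0, 1.0]], 'distortion': [-0.061, 0.0, 0.0, 0.0, 0.0], 'R': [[0.959, -0.283, -0.008], [-0.106, -0.332, -0.937], [0.263, 0.9, -0.348]], 't': [-0.463, 0.128, 0.878]}
wrist {'intrinsics': [[329.961, 0.0, 284.301], [0.0, 329.961, 207.67], [0.0, 0.0, 1.0]], 'distortion': [-0.074, 0.0, 0.0, 0.0, 0.0], 'T_tool_cam': [[-0.001, -0.971, -0.24, 0.069], [1.0, -0.001, -0.0, 0.0], [0.0, -0.24, 0.971, -0.162], [0.0, 0.0, 0.0, 1.0]]}
```

View pics/scene0.png

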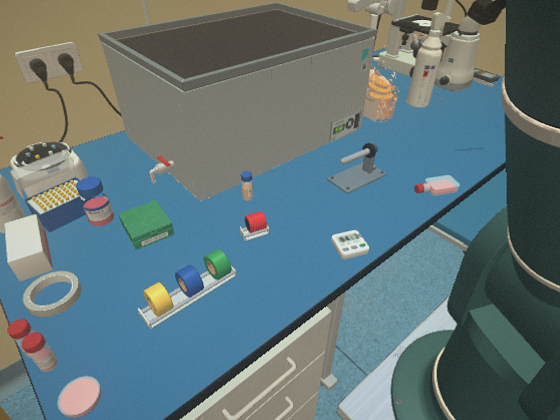

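View pics/side0.png

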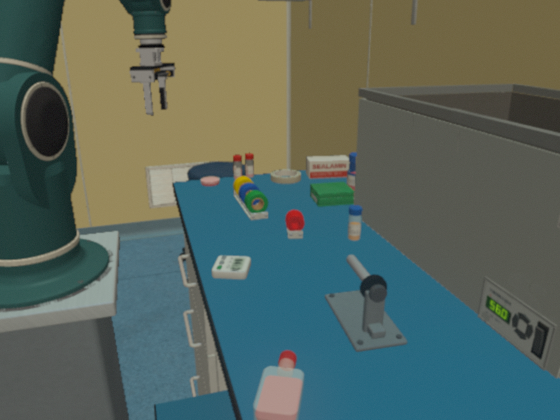

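The scene view shows the trough with yellow at (157,298), blue at (189,278) and green at (216,264). The cap is at (256,222), the bottle at (247,185), the timer at (350,243), and the rod runs from (370,150) to (342,160). The side view shows the rod tip at (352,260) and the stop at (373,289).

Create h.py:
```python
import cv2,numpy as np,pickle
def cam(d,s=None):
    if 'T_tool_cam' in d:
        T=np.eye(4);T[:3,:3]=s['tool_rot'];T[:3,3]=s['tcp_pos'];M=T@d['T_tool_cam'];return M[:3,:3],M[:3,3]
    R=np.array(d['R']);return R.T,-R.T@np.array(d['t'])
def rays(d,px,s=None):
    Rc,o=cam(d,s);u=cv2.undistortPoints(np.array(px,float).reshape(-1,1,2),np.array(d['intrinsics']),np.array(d['distortion']))[:,0]
    v=np.c_[u,np.ones(len(u))]@Rc.T;return o,v/np.linalg.norm(v,axis=1)[:,None]
def plane(d,px,z,s=None):
    o,v=rays(d,px,s);return o+v*((z-o[2])/v[:,2])[:,None]
def tri(obs):
    A=np.zeros((3,3));b=np.zeros(3)
    for o,v in obs:
        P=np.eye(3)-np.outer(v,v);A+=P;b+=P@o
    return np.linalg.solve(A,b)
def proj(d,X,s=None):
    Rc,o=cam(d,s);X=np.atleast_2d(X)
    return cv2.projectPoints(X,cv2.Rodrigues(Rc.T)[0],-Rc.T@o,np.array(d['intrinsics']),np.array(d['distortion']))[0][:,0]
HUE={'yellow':((20,120,90),(33,255,255)),'blue':((112,120,40),(125,255,255)),'green':((50,120,40),(75,255,255)),'red':((0,170,80),(8,255,255))}
def mask(f,c):
    h=cv2.cvtColor(f,cv2.COLOR_RGB2HSV);lo,hi=HUE[c];m=cv2.inRange(h,lo,hi)
    if c=='red': m|=cv2.inRange(h,(174,170,80),(180,255,255))
    return m
def blobs(f,c,amin=60):
    n,_,st,ce=cv2.connectedComponentsWithStats(mask(f,c));return [(st[i].tolist(),ce[i].round(1).tolist()) for i in range(1,n) if st[i][4]>amin]
def take(arm,name,png=None):
    s=arm.sense();d=snapshot(name)
    if png: cv2.imwrite('pics/'+png+'.png',d['frame'][:,:,::-1]);pickle.dump((d,s),open(png+'.pkl','wb'))
    return d,s
```

Run:
```python
from h import *
d=pickle.load(open('d0.pkl','rb'));S=d['scene'];I=d['side']
print('cams',cam(S)[1].round(3),cam(I)[1].round(3))
h=cv2.cvtColor(S['frame'],cv2.COLOR_RGB2HSV)
print('blue roll hsv',h[275:290:4,183:200:4].tolist()[1],'table',h[330,250])
for c in HUE: print(c,'S',blobs(S['frame'],c),'I',blobs(I['frame'],c))
print(plane(S,[(157,298),(189,278),(216,264)],.0345).round(3))
print('cap',plane(S,[(256,222)],.032).round(3),'bot',plane(S,[(247,198)],0).round(3),'timer',plane(S,[(350,243)],.018).round(3))
a=rays(S,[(342,160)]);b=rays(I,[(352,260)]);print('tip',tri([(a[0],a[1][0]),(b[0],b[1][0])]).round(4))
a=rays(S,[(370,150)]);b=rays(I,[(373,289)]);print('stop',tri([(a[0],a[1][0]),(b[0],b[1][0])]).round(4))
print(plane(S,[(342,160),(366,152)],.075))
```

```text
cams [0.011 0.402 0.599] [ 0.227 -0.879  0.422]
blue roll hsv [[108, 157, 159], [108, 160, 172], [108, 161, 166], [108, 158, 160], [107, 160, 148]] table [102 139 161]
yellow S [([144, 283, 29, 33, 567], [158.6, 298.2]), ([0, 407, 11, 13, 71], [3.4, 414.9])] I [([234, 176, 18, 18, 147], [240.4, 182.1])]
blue S [] I []
green S [([121, 201, 40, 29, 319], [139.1, 213.9]), ([204, 250, 27, 29, 445], [218.4, 262.9])] I [([311, 182, 42, 24, 790], [332.3, 193.5]), ([245, 191, 23, 21, 238], [254.7, 199.9])]
red S [([246, 212, 20, 14, 102], [256.5, 218.3])] I [([286, 210, 18, 20, 269], [294.3, 220.0])]
[[0.479 0.283 0.034]
 [0.483 0.215 0.034]
 [0.48  0.156 0.034]]
cap [[0.53  0.017 0.032]] bot [[ 0.647 -0.044  0.   ]] timer [[ 0.358 -0.105  0.018]]
tip [ 0.5362 -0.2679  0.0749]
stop [ 0.5236 -0.3629  0.0753]
[[ 0.53804282 -0.2689784   0.075     ]
 [ 0.52402869 -0.34700296  0.075     ]]
```

View pics/wrist0.png

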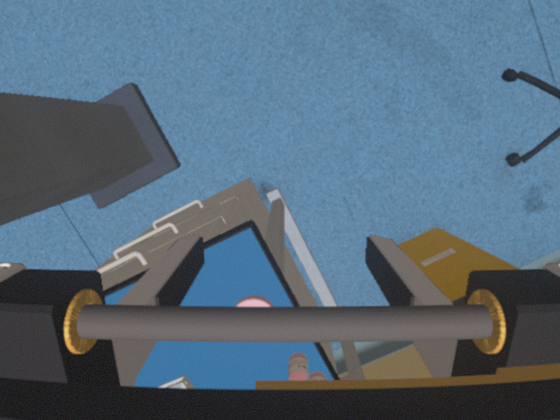

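The wrist view shows only the floor and the counter corner, with the fingers at the image sides. Next I move above the rolls and align the jaws across the bore.

Emit:
shift_gripper --pt "0.094 -0.048 -0.0314 0.003 0 0 0" --pt "0.094 -0.048 -0.0314 0.003 0 0 0" --pt "0.094 -0.048 -0.0314 0.003 0 0 0" --pt "0.094 -0.048 -0.0314 0.003 0 0 0" --pt "0.094 -0.048 -0.0314 0.003 0 0 0" --pt "0.094 -0.048 -0.0314 0.003 0 0 0" --pt "0.094 -0.048 -0.0314 0.003 0 0 0" --pt "0.094 0 0 0 0 0 10.6"

```text
t: 1.15
tcp_pos: [0.4825, 0.21, 0.2013]
tool_rot: [[-0.796, 0.606, 0.0], [0.606, 0.796, -0.001], [-0.001, -0.001, -1.0]]
wrist_force: [-0.2, 0.7, -0.5]
width: 0.0942
gripper_force: 0.0
```

Emit:
shift_gripper --pt "0.094 0 0 0 0 0 10.6" --pt "0.094 0 0 0 0 0 10.6" --pt "0.094 0 0 0 0 0 10.6" --pt "0.094 0 0 0 0 0 10.6" --pt "0.094 0 0 0 0 0 10.6" --pt "0.094 0 0 0 0 0 0"

```text
t: 1.9
tcp_pos: [0.4805, 0.2146, 0.2013]
tool_rot: [[-0.003, 1.0, -0.0], [1.0, 0.003, -0.0], [-0.0, -0.0, -1.0]]
wrist_force: [-0.3, -0.2, -0.1]
width: 0.0941
gripper_force: 0.0
```

Run:
```python
from plant import arm, ticket, snapshot
from h import *
d,s=take(arm,'wrist','w1');print(s['tcp_pos'],np.round(s['tool_rot'],4).tolist(),s['joints'])
```

```text
[0.48053768 0.21456942 0.20133263] [[-0.0031, 1.0, -0.0002], [1.0, 0.0031, -0.0004], [-0.0004, -0.0002, -1.0]] [-44.08530328  15.67361339  19.70613414 108.32987114  -6.21639755
  57.0466783  -21.48541505]
```

View pics/w1.png

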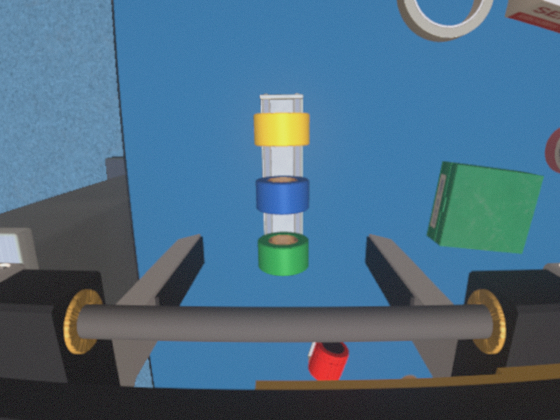

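The wrist view shows yellow at (282,129), blue at (282,194) and green at (283,253), all nearly aligned with the jaws, and the cap at (328,360).

Run:
```python
from h import *
d,s=pickle.load(open('w1.pkl','rb'));h=cv2.cvtColor(d['frame'],cv2.COLOR_RGB2HSV)
print(h[190:206:5,282].tolist(),h[190,340].tolist())
for n,lo,hi,r in [('y',(18,120,80),(35,255,255),(100,160)),('b',(107,150,40),(125,255,255),(170,220)),('g',(50,120,40),(75,255,255),(225,280))]:
    m=cv2.inRange(h,lo,hi);m[:r[0]]=0;m[r[1]:]=0;m[:,:230]=0;m[:,330:]=0
    c=np.argwhere(m);lo_,hi_=c[:,1].min(),c[:,1].max()
    rr=c[abs(c[:,1]-282)<6][:,0]; r0,r1=rr.min(),rr.max()
    print(n,lo_,hi_,r0,r1)
    L=[(lo_-.5,(r0+r1)/2),(hi_+.5,(r0+r1)/2)]
    p=plane(d,L,.036,s);q=plane(d,[(282,r0-.5),(282,r1+.5)],.0615,s);q2=plane(d,[(282,r1+.5)],.0345+.0125,s)
    print(p.round(4).tolist(),'y top far/near',q[:,1].round(4),q2[:,1].round(4))
# trough cheek/rails edges
print(plane(d,[(261,96),(302,96)],.016,s).round(4))
```

```text
[[108, 164, 210], [108, 165, 206], [108, 166, 207], [108, 164, 207]] [104, 156, 172]
y 254 308 113 145
[[0.4506, 0.2818, 0.036], [0.504, 0.2819, 0.036]] y top far/near [0.2964 0.2674] [0.2666]
b 256 308 183 213
[[0.4514, 0.2133, 0.036], [0.5052, 0.2134, 0.036]] y top far/near [0.2336 0.2039] [0.2]
g 259 307 233 275
[[0.4534, 0.1525, 0.036], [0.5054, 0.1527, 0.036]] y top far/near [0.185  0.1399] [0.133]
[[0.4569 0.3144 0.016 ]
 [0.4983 0.3145 0.016 ]]
```

Emit:
shift_gripper --pt "0.08 0.0043 -0.0022 0.05 0 0 -0.8" --pt "0.08 0 0 0.06 0 0 0" --pt "0.08 0 0 0.0588 0 0 0" --pt "0.08 0 0 0 0 0 0" --pt "0.04 0 0 0 0 0 0" --pt "0.04 0 0 0 0 0 0" --pt "0.04 0 0 0 0 0 0" --pt "0.04 0 0 0 0 0 0" --clamp_n 20

```text
t: 2.95
tcp_pos: [0.4784, 0.2194, 0.0341]
tool_rot: [[-0.017, 1.0, 0.0], [1.0, 0.017, 0.001], [0.001, 0.0, -1.0]]
wrist_force: [-8.3, -0.9, 15.9]
width: 0.053
gripper_force: 20.0
```

Emit:
shift_gripper --pt "0.04 0 0 -0.03 0 0 0" --pt "0.04 0 0 -0.06 0 0 0" --pt "0.04 0 0 -0.06 0 0 0" --pt "0.04 0 0 -0.05 0 0 0" --pt "0.04 -0.056 0.004 0 0 0 0" --pt "0.04 -0.056 0.004 0 0 0 0" --pt "0.04 -0.056 0.004 0 0 0 0" --pt "0.04 -0.056 0.004 0 0 0 0"

```text
t: 3.95
tcp_pos: [0.4979, -0.0066, 0.2337]
tool_rot: [[-0.017, 1.0, 0.002], [1.0, 0.017, 0.001], [0.001, 0.002, -1.0]]
wrist_force: [0.9, -0.6, 0.3]
width: 0.0533
gripper_force: 20.0
```

Emit:
shift_gripper --pt "0.04 -0.056 0.004 0 0 0 0" --pt "0.04 -0.056 0.004 0 0 0 0" --pt "0.04 -0.056 0.004 0 0 0 0" --pt "0.04 -0.056 0.004 0 0 0 0" --pt "0.04 -0.056 0.004 0 0 0 0" --pt "0.04 -0.056 0.004 0 0 0 8.4" --pt "0.04 0 0 0 0 0 0"

```text
t: 4.82
tcp_pos: [0.526, -0.3447, 0.2332]
tool_rot: [[0.137, 0.991, -0.0], [0.991, -0.137, -0.002], [-0.002, 0.0, -1.0]]
wrist_force: [-0.1, -0.4, -1.0]
width: 0.0532
gripper_force: 20.0
```

Run:
```python
from plant import arm, ticket, snapshot
from h import *
d,s=take(arm,'wrist','w2');print(s['tcp_pos'],np.round(s['tool_rot'],4).tolist(),s['joints'])
```

```text
[ 0.52598034 -0.34471892  0.23322508] [[0.1372, 0.9905, -0.0003], [0.9905, -0.1372, -0.0022], [-0.0022, 0.0, -1.0]] [  3.16079261  27.60609616  37.71408698  92.24163214 -17.91394553
  66.2851741   37.08239026]
```

View pics/w2.png

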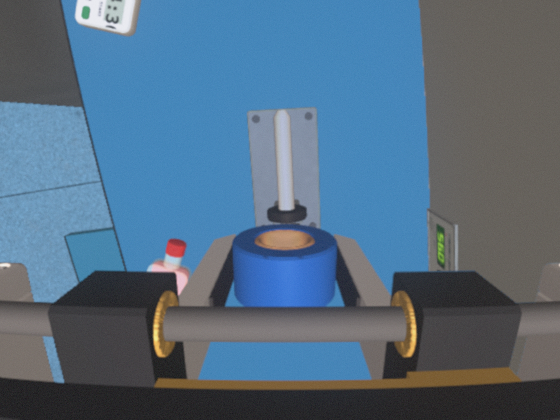

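The wrist view shows the rod from its tip at (282,112) to the stop at (287,208). The blue roll is held square, with its bore at (285,240).

Run:
```python
from h import *
d,s=pickle.load(open('w2.pkl','rb'));f=d['frame'];h=cv2.cvtColor(f,cv2.COLOR_RGB2HSV)
print([h[160,c].tolist() for c in (255,265,272,276,282,290,296,305)])
g=cv2.cvtColor(f,cv2.COLOR_RGB2GRAY).astype(float)
C=[]
for r in range(125,200,5):
    gr=np.gradient(cv2.GaussianBlur(g,(3,3),0)[r,265:305]);a=265+gr.argmax();b=265+gr.argmin();C.append(((a+b)/2,r,b-a))
print(C[::4])
C=np.array(C);P=plane(d,C[:,:2],.075,s);k=np.polyfit(P[:,1],P[:,0],1)
ang=np.degrees(np.arctan(k[0]));print('rod x=',k,'ang from y',ang,'x at -.268,-.363',np.polyval(k,[-.268,-.363]), 'tool',np.degrees(np.arctan2(s['tool_rot'][0][0],s['tool_rot'][1][0])))
col=g[100:125,282].astype(int);print('tip col',col.tolist());print('stop',g[195:222,286].astype(int).tolist())
print('tip,stop face',plane(d,[(282,110.5),(286.7,210)],.075,s).round(4))
m=cv2.inRange(h,(105,170,40),(125,255,255));m[:225]=0;m[310:]=0;m[:,:220]=0;m[:,350:]=0
c=np.argwhere(m);print('roll cols',c[:,1].min(),c[:,1].max());
for r in (250,260,270): q=c[c[:,0]==r][:,1];print(r,q.min(),q.max())
print('TCP proj',proj(d,[s['tcp_pos']],s))
```

```text
[[109, 54, 166], [109, 51, 164], [108, 51, 165], [150, 2, 139], [111, 34, 207], [158, 6, 174], [107, 52, 167], [110, 49, 168]]
[(np.float64(282.0), 125, np.int64(14)), (np.float64(283.0), 145, np.int64(14)), (np.float64(284.0), 165, np.int64(14)), (np.float64(285.0), 185, np.int64(14))]
rod x= [0.08899836 0.5580688 ] ang from y 5.0858307872150785 x at -.268,-.363 [0.53421724 0.5257624 ] tool 7.8880338628588555
tip col [123, 121, 124, 123, 122, 124, 123, 123, 129, 152, 175, 185, 185, 187, 186, 190, 185, 186, 191, 187, 189, 190, 188, 189, 187]
stop [192, 190, 189, 190, 192, 188, 188, 190, 187, 189, 188, 190, 188, 189, 180, 126, 70, 47, 58, 71, 73, 73, 74, 74, 73, 70, 72]
tip,stop face [[ 0.5355 -0.2611  0.075 ]
 [ 0.5268 -0.3572  0.075 ]]
roll cols 233 335
250 238 335
260 234 334
270 235 334
TCP proj [[284.38242599 261.95107756]]
```

Emit:
shift_gripper --pt "0.04 0 0 0 0 0 -2.7" --pt "0.04 0.0618 0.0006 0 0 0 0" --pt "0.04 0.0618 0.0005 0 0 0 0" --pt "0.04 0 0 0.053 0 0 0" --pt "0.04 0 0 0.053 0 0 0" --pt "0.04 0 0 0.0526 0 0 0" --pt "0.04 0 0 0 0 0 0"

```text
t: 5.75
tcp_pos: [0.5372, -0.2155, 0.0722]
tool_rot: [[0.081, 0.997, -0.005], [0.997, -0.081, 0.002], [0.001, -0.005, -1.0]]
wrist_force: [1.2, -0.2, 0.6]
width: 0.0533
gripper_force: 20.0
```

Run:
```python
from plant import arm, ticket, snapshot
from h import *
o=[]
for n,c in (('scene',(330,150)),('side',(355,270))):
    d,s=take(arm,n,'a_'+n);x,y=c;o.append(cv2.resize(d['frame'][y-50:y+50,x-65:x+65],None,fx=3,fy=3,interpolation=2)[:,:,::-1])
    for t in (.0,.095): pass
cv2.imwrite('pics/a.png',np.hstack(o));print(s['tcp_pos'],np.round(s['tool_rot'],3).tolist())
```

```text
[ 0.53859893 -0.21657854  0.07463296] [[0.082, 0.997, -0.001], [0.997, -0.082, 0.001], [0.0, -0.001, -1.0]]
```

View pics/a.png

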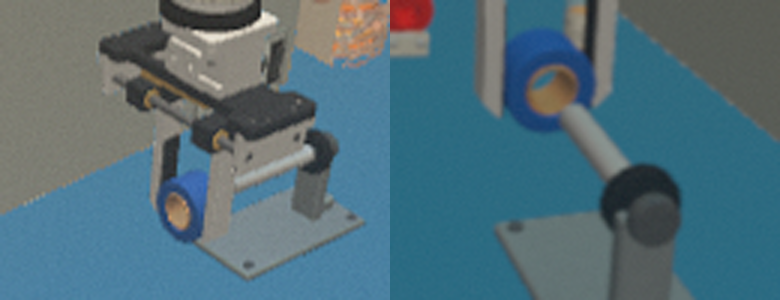

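The left crop (scene) shows the roll in front of the rod tip. The right crop (side) shows its bore about in line with the rod. I check the rod axis numerically in both fixed views.

Run:
```python
from h import *
d=pickle.load(open('d0.pkl','rb'))
u=np.array([.089,.996,0]);tip=np.array([.5347,-.2615,.075]);
for n in ('scene','side'):
    D=d[n];g=cv2.GaussianBlur(cv2.cvtColor(D['frame'],cv2.COLOR_RGB2GRAY),(3,3),0).astype(np.float32)
    print(n)
    for t in (.015,.03,.045,.06):
        p=proj(D,tip-u*t)[0];q=proj(D,tip-u*(t+.01))[0];w=(q-p)/np.linalg.norm(q-p);nn=np.array([-w[1],w[0]])
        k=np.arange(-12,12.01,.25);X=p+k[:,None]*nn
        v=cv2.remap(g,X[:,0].astype(np.float32)[None],X[:,1].astype(np.float32)[None],1)[0]
        gr=np.gradient(v);a,b=k[gr.argmax()],k[gr.argmin()]
        z=proj(D,tip-u*t+[0,0,.01])[0]-p
        print(t,p.round(1),'edges',a,b,'off',(a+b)/2,'normal',nn.round(2),'px per 10mm z',(z@nn).round(2),'x',((proj(D,tip-u*t+[.01,0,0])[0]-p)@nn).round(2))
# roll held in the side view
s=pickle.load(open('a_side.pkl','rb'));D,st=s
h=cv2.cvtColor(D['frame'],cv2.COLOR_RGB2HSV);m=cv2.inRange(h,(106,190,30),(125,255,255));m[:225]=0;m[270:]=0;m[:,:322]=0;m[:,370:]=0
c=np.argwhere(m);print('roll box',c.min(0)[::-1],c.max(0)[::-1])
C=st['tcp_pos'];R=np.array(st['tool_rot'])
th=np.linspace(0,6.28,60);E=[C+R[:,0]*e+.027*(np.cos(t)*R[:,1]+np.sin(t)*R[:,2]) for t in th for e in(-.015,.015)];e=proj(D,E);print('pred',e.min(0),e.max(0))
```

```text
scene
0.015 [345.3 159.8] edges -3.5 1.0 off -1.25 normal [0.38 0.92] px per 10mm z -2.93 x -2.61
0.03 [349.6 158. ] edges -2.75 1.5 off -0.625 normal [0.38 0.92] px per 10mm z -2.91 x -2.59
0.045 [353.9 156.2] edges -2.75 1.25 off -0.75 normal [0.38 0.92] px per 10mm z -2.89 x -2.57
0.06 [358.  154.5] edges -3.0 1.0 off -1.0 normal [0.38 0.92] px per 10mm z -2.87 x -2.55
side
0.015 [353.3 261.9] edges -5.0 2.5 off -1.25 normal [-0.79  0.61] px per 10mm z -3.65 x -4.96
0.03 [356.6 266.2] edges -5.25 2.25 off -1.5 normal [-0.79  0.61] px per 10mm z -3.71 x -5.05
0.045 [360.  270.6] edges -5.0 2.75 off -1.125 normal [-0.79  0.61] px per 10mm z -3.78 x -5.15
0.06 [363.6 275.2] edges -5.0 2.75 off -1.125 normal [-0.79  0.61] px per 10mm z -3.86 x -5.25
roll box [329 230] [356 262]
pred [323.64870014 228.77735468] [358.89281886 264.29274113]
```

Run:
```python
from h import *
for n,e,w in (('side',-.015,(330,358,235,262)),('scene',.015,(375//1,0,0,0))):
    D,st=pickle.load(open(f'a_{n}.pkl','rb'));C=st['tcp_pos'];R=np.array(st['tool_rot'])
    F=C+R[:,0]*e;p=proj(D,F)[0]
    th=np.linspace(0,6.28,60);E=lambda r:proj(D,[F+r*(np.cos(t)*R[:,1]+np.sin(t)*R[:,2]) for t in th])
    x,y=p.astype(int);h=cv2.cvtColor(D['frame'],cv2.COLOR_RGB2HSV);m=cv2.inRange(h,(5,60,60),(25,255,255))
    M=np.zeros_like(m);M[y-16:y+17,x-16:x+17]=255;m&=M
    c=max(cv2.findContours(m,0,1)[0],key=cv2.contourArea);hull=cv2.convexHull(c)
    b=cv2.boundingRect(hull);mm=cv2.moments(hull)
    print(n,'pred face centre',p.round(1),'seen hull box ctr',(b[0]+(b[2]-1)/2,b[1]+(b[3]-1)/2),b,'centroid',(mm['m10']/mm['m00'],mm['m01']/mm['m00']))
    for r in (.0125,.014,.016): q=E(r);print(r,q.min(0).round(1),q.max(0).round(1))
```

```text
side pred face centre [344.  250.1] seen hull box ctr (343.5, 249.5) (336, 242, 16, 16) centroid (343.95238095238096, 249.9365079365079)
0.0125 [337.1 243.5] [350.9 256.7]
0.014 [336.2 242.7] [351.8 257.5]
0.016 [335.1 241.6] [352.9 258.6]
scene pred face centre [323.  170.4] seen hull box ctr (323.5, 170.0) (320, 165, 8, 11) centroid (323.67575757575753, 170.04545454545453)
0.0125 [319.7 165.6] [326.4 175.3]
0.014 [319.3 165. ] [326.8 175.8]
0.016 [318.7 164.2] [327.4 176.6]
```

Emit:
shift_gripper --pt "0.04 0 0.0026 0 0 0 0.4" --pt "0.04 -0.02 0 0 0 0 0" --pt "0.04 -0.02 0 0 0 0 0" --pt "0.04 -0.01 0 0 0 0 0" --pt "0.04 0 0 0 0 0 0"

```text
t: 6.48
tcp_pos: [0.5364, -0.2687, 0.0741]
tool_rot: [[0.092, 0.996, -0.0], [0.996, -0.092, -0.0], [-0.0, -0.0, -1.0]]
wrist_force: [0.0, 0.5, -0.7]
width: 0.0532
gripper_force: 20.0
```

Emit:
shift_gripper --pt "0.04 -0.02 0 0 0 0 0" --pt "0.04 -0.02 0 0 0 0 0" --pt "0.04 -0.02 0 0 0 0 0" --pt "0.04 -0.01 0 0 0 0 0" --pt "0.04 0 0 0 0 0 0"

```text
t: 7.1
tcp_pos: [0.5303, -0.3379, 0.0739]
tool_rot: [[0.091, 0.996, -0.0], [0.996, -0.091, 0.0], [0.0, -0.0, -1.0]]
wrist_force: [-0.3, -0.6, -1.9]
width: 0.0534
gripper_force: 20.0
```

Emit:
shift_gripper --pt "0.04 -0.003 0 0 0 0 0" --pt "0.04 -0.002 0 0 0 0 0" --pt "0.04 0 0 0 0 0 0"

```text
t: 7.48
tcp_pos: [0.5305, -0.3394, 0.0739]
tool_rot: [[0.088, 0.996, -0.001], [0.996, -0.088, 0.004], [0.004, -0.001, -1.0]]
wrist_force: [-2.8, 13.8, 7.2]
width: 0.053
gripper_force: 20.0
```

Emit:
shift_gripper --pt "0.04 -0.002 0 0 0 0 0" --pt "0.04 -0.002 0 0 0 0 0" --pt "0.04 0 0 0 0 0 0"

```text
t: 7.85
tcp_pos: [0.5304, -0.341, 0.0735]
tool_rot: [[0.087, 0.996, -0.002], [0.996, -0.087, 0.008], [0.007, -0.002, -1.0]]
wrist_force: [-3.7, 26.0, 11.1]
width: 0.0535
gripper_force: 20.0
```

Emit:
shift_gripper --pt "0.04 0.003 0 0.002 0 0 0" --pt "0.04 0 0 0.002 0 0 0" --pt "0.08 0 0 0 0 0 0" --pt "0.08 0 0 0 0 0 0" --pt "0.08 0 0 -0.02 0 0 0" --pt "0.08 0 0 -0.05 0 0 0" --pt "0.08 0 0 -0.05 0 0 0" --pt "0.08 0 0 -0.04 0 0 0"

```text
t: 8.85
tcp_pos: [0.53, -0.3436, 0.2337]
tool_rot: [[0.091, 0.996, 0.002], [0.996, -0.091, -0.001], [-0.001, 0.002, -1.0]]
wrist_force: [-0.1, 0.0, -0.1]
width: 0.0799
gripper_force: 0.0
```

Run:
```python
from plant import arm, ticket, snapshot
from h import *
d,s=take(arm,'wrist','b');print(s['tcp_pos'],np.round(s['tool_rot'],3).tolist(),s['width'])
a,_=take(arm,'side');cv2.imwrite('pics/b2.png',np.hstack([d['frame'][90:330,170:410],cv2.resize(a['frame'][220:340,310:430],None,fx=2,fy=2)])[:,:,::-1])
```

```text
[ 0.52998859 -0.34358557  0.23366683] [[0.091, 0.996, 0.002], [0.996, -0.091, -0.001], [-0.001, 0.002, -1.0]] 0.07993631520968808
```

View pics/b2.png

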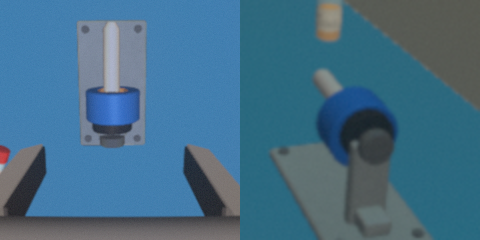

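Blue sits on the rod with the stop directly behind it: crop (113,105), stop at (113,127). Now for yellow.

Emit:
shift_gripper --pt "0.08 0 0 0 0 0 -6.2" --pt "0.08 0.057 -0.00385 0 0 0 0" --pt "0.08 0.057 -0.00385 0 0 0 0" --pt "0.08 0.057 -0.00385 0 0 0 0" --pt "0.08 0.057 -0.00385 0 0 0 0" --pt "0.08 0.057 -0.00385 0 0 0 0" --pt "0.08 0.057 -0.00385 0 0 0 0" --pt "0.08 0.057 -0.00385 0 0 0 0"

```text
t: 9.95
tcp_pos: [0.4955, 0.0569, 0.2307]
tool_rot: [[-0.017, 1.0, 0.001], [1.0, 0.017, 0.0], [0.0, 0.001, -1.0]]
wrist_force: [0.9, -0.1, 0.1]
width: 0.0801
gripper_force: 0.0
```

Emit:
shift_gripper --pt "0.08 0.057 -0.00385 0 0 0 0" --pt "0.08 0.057 -0.00385 0 0 0 0" --pt "0.08 0.057 -0.00385 0 0 0 0" --pt "0.08 0.057 -0.00385 0 0 0 0" --pt "0.08 0 0 0.05 0 0 0" --pt "0.08 0 0 0 0 0 0"

```text
t: 10.7
tcp_pos: [0.4751, 0.282, 0.178]
tool_rot: [[-0.018, 1.0, -0.004], [1.0, 0.018, -0.004], [-0.004, -0.004, -1.0]]
wrist_force: [0.2, -0.5, 0.3]
width: 0.0799
gripper_force: 0.0
```

Emit:
shift_gripper --pt "0.08 0 0 0.05 0 0 0" --pt "0.08 0 0 0.05 0 0 0" --pt "0.08 0 0 0.04 0 0 0" --pt "0.08 0 0 0 0 0 0" --pt "0.08 0 0 0 0 0 0"

```text
t: 11.32
tcp_pos: [0.478, 0.2832, 0.0425]
tool_rot: [[-0.017, 1.0, 0.002], [1.0, 0.017, 0.001], [0.001, 0.002, -1.0]]
wrist_force: [-0.4, 0.5, 0.2]
width: 0.0801
gripper_force: 0.0
```

Emit:
shift_gripper --pt "0.08 -0.0013 -0.0007 0.009 0 0 0" --pt "0.08 0 0 0 0 0 0" --pt "0.04 0 0 0 0 0 0" --pt "0.04 0 0 0 0 0 0" --pt "0.04 0 0 0 0 0 0" --pt "0.04 0 0 0 0 0 0"

```text
t: 12.08
tcp_pos: [0.477, 0.2819, 0.0316]
tool_rot: [[-0.017, 1.0, 0.002], [1.0, 0.017, 0.001], [0.001, 0.002, -1.0]]
wrist_force: [5.0, 0.3, 2.1]
width: 0.0533
gripper_force: 20.0
```

Emit:
shift_gripper --pt "0.04 0 0 -0.03 0 0 0" --pt "0.04 0 0 -0.05 0 0 0" --pt "0.04 0 0 -0.05 0 0 0" --pt "0.04 -0.0555 0.0062 0 0 0 0" --pt "0.04 -0.0555 0.0062 0 0 0 0" --pt "0.04 -0.0555 0.0062 0 0 0 0" --pt "0.04 -0.0555 0.0062 0 0 0 0" --pt "0.04 -0.0555 0.0062 0 0 0 0"

```text
t: 13.08
tcp_pos: [0.5115, 0.0032, 0.1611]
tool_rot: [[-0.018, 1.0, -0.0], [1.0, 0.018, 0.0], [0.0, -0.0, -1.0]]
wrist_force: [2.0, 0.3, -0.0]
width: 0.0534
gripper_force: 20.0
```

Emit:
shift_gripper --pt "0.04 -0.0555 0.0062 0 0 0 0" --pt "0.04 -0.0555 0.0062 0 0 0 0" --pt "0.04 -0.0555 0.0062 0 0 0 0" --pt "0.04 -0.0555 0.0062 0 0 0 0" --pt "0.04 0 0 0.04 0 0 6.2" --pt "0.04 0 0 0.04 0 0 0" --pt "0.04 0 0 0 0 0 0" --pt "0.04 0 0 0 0 0 0"

```text
t: 14.08
tcp_pos: [0.541, -0.2169, 0.0824]
tool_rot: [[0.09, 0.996, 0.001], [0.996, -0.09, -0.0], [-0.0, 0.001, -1.0]]
wrist_force: [0.1, 0.6, -1.0]
width: 0.053
gripper_force: 20.0
```

Emit:
shift_gripper --pt "0.04 0 0.0002 0.0102 0 0 0" --pt "0.04 0 0 0 0 0 0" --pt "0.04 -0.02 0 0 0 0 0" --pt "0.04 -0.02 0 0 0 0 0" --pt "0.04 -0.01 0 0 0 0 0" --pt "0.04 0 0 0 0 0 0"

```text
t: 14.82
tcp_pos: [0.5358, -0.2678, 0.0709]
tool_rot: [[0.092, 0.996, -0.0], [0.996, -0.092, -0.0], [-0.0, -0.0, -1.0]]
wrist_force: [-0.2, 0.8, -1.2]
width: 0.0528
gripper_force: 20.0
```

Emit:
shift_gripper --pt "0.04 -0.015 0 0 0 0 0" --pt "0.04 -0.015 0 0 0 0 0" --pt "0.04 -0.005 0 0 0 0 0" --pt "0.04 -0.003 0 0 0 0 0" --pt "0.04 0 0 0 0 0 0"

```text
t: 15.45
tcp_pos: [0.5328, -0.3043, 0.0708]
tool_rot: [[0.09, 0.996, -0.0], [0.996, -0.09, 0.0], [0.0, -0.0, -1.0]]
wrist_force: [0.3, -0.4, 0.3]
width: 0.0533
gripper_force: 20.0
```

Emit:
shift_gripper --pt "0.04 -0.002 0 0 0 0 0" --pt "0.04 -0.002 0 0 0 0 0" --pt "0.04 -0.001 0 0 0 0 0" --pt "0.04 0 0 0 0 0 0"

```text
t: 15.95
tcp_pos: [0.5323, -0.3094, 0.0709]
tool_rot: [[0.09, 0.996, -0.0], [0.996, -0.09, -0.0], [-0.0, -0.0, -1.0]]
wrist_force: [-0.2, -0.2, -0.7]
width: 0.0532
gripper_force: 20.0
```

Emit:
shift_gripper --pt "0.04 -0.002 0 0 0 0 0" --pt "0.04 -0.001 0 0 0 0 0" --pt "0.04 0 0 0 0 0 0"

```text
t: 16.32
tcp_pos: [0.5324, -0.3105, 0.0707]
tool_rot: [[0.089, 0.996, -0.0], [0.996, -0.089, 0.003], [0.003, -0.001, -1.0]]
wrist_force: [-0.5, 10.6, 3.4]
width: 0.0532
gripper_force: 20.0
```

Emit:
shift_gripper --pt "0.04 -0.002 0 0 0 0 0" --pt "0.04 -0.002 0 0 0 0 0" --pt "0.04 0 0 0 0 0 0"

```text
t: 16.7
tcp_pos: [0.5322, -0.3117, 0.0704]
tool_rot: [[0.087, 0.996, -0.002], [0.996, -0.087, 0.007], [0.007, -0.002, -1.0]]
wrist_force: [-2.6, 24.6, 10.3]
width: 0.0531
gripper_force: 20.0
```

Emit:
shift_gripper --pt "0.04 0.003 0 0.002 0 0 0" --pt "0.04 0 0 0.001 0 0 0" --pt "0.08 0 0 0 0 0 0" --pt "0.08 0 0 0 0 0 0" --pt "0.08 0 0 -0.02 0 0 0" --pt "0.08 0 0 -0.05 0 0 0" --pt "0.08 0 0 -0.06 0 0 0" --pt "0.08 0 0 0 0 0 0"

```text
t: 17.7
tcp_pos: [0.5335, -0.3149, 0.2038]
tool_rot: [[0.091, 0.996, 0.007], [0.996, -0.091, -0.003], [-0.003, 0.007, -1.0]]
wrist_force: [0.6, 0.3, -0.6]
width: 0.0797
gripper_force: 0.0
```

Emit:
shift_gripper --pt "0.094 0.0588 -0.0053 0 0 0 0" --pt "0.094 0.0588 -0.0053 0 0 0 0" --pt "0.094 0.0588 -0.0053 0 0 0 0" --pt "0.094 0.0588 -0.0053 0 0 0 0" --pt "0.094 0.0588 -0.0053 0 0 0 0" --pt "0.094 0 0 0 0 0 0" --pt "0.094 0 0 0 0 0 0"

```text
t: 18.58
tcp_pos: [0.5321, -0.0187, 0.1982]
tool_rot: [[0.091, 0.996, 0.0], [0.996, -0.091, -0.0], [-0.0, 0.0, -1.0]]
wrist_force: [0.1, -0.7, 0.2]
width: 0.0938
gripper_force: 0.0
```

Run:
```python
from plant import arm, ticket, snapshot
from h import *
d,s=take(arm,'wrist','c');print(s['tcp_pos'],np.round(s['tool_rot'],4).tolist())
a,_=take(arm,'scene','c_s');b,_=take(arm,'side','c_i')
r=[cv2.resize(a['frame'][125:205,310:390],(240,240)),cv2.resize(b['frame'][220:340,320:440],(240,240))]
cv2.imwrite('pics/c2.png',np.hstack([cv2.resize(d['frame'],(560,420)),np.vstack(r)[:420]])[:,:,::-1])
```

```text
[ 0.53206064 -0.0187336   0.19824184] [[0.0907, 0.9959, 0.0002], [0.9959, -0.0907, -0.0004], [-0.0003, 0.0003, -1.0]]
```

View pics/c2.png

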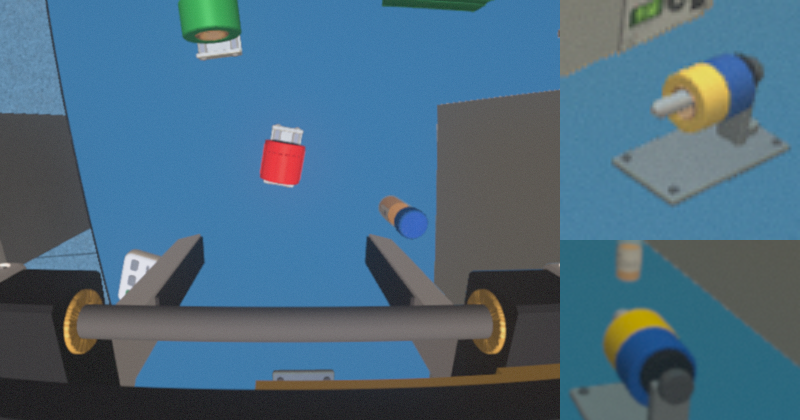

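Both rolls are seated touching, with yellow against blue in both crops. The cap is at (283,163) in the wrist view with its axis slightly turned, and the bottle is at (405,218).

Run:
```python
from h import *
d,s=pickle.load(open('c.pkl','rb'));f=d['frame'];m=mask(f,'red');m[:120]=0;m[200:]=0;m[:,:240]=0;m[:,330:]=0
c=np.argwhere(m)
print(c.min(0),c.max(0))
L=[];Rr=[]
for r in range(146,178,2):
    q=c[c[:,0]==r][:,1];L.append((q.min()-.5,r));Rr.append((q.max()+.5,r))
l=plane(d,L,.034,s);r=plane(d,Rr,.034,s)
kl=np.polyfit(l[:,1],l[:,0],1);kr=np.polyfit(r[:,1],r[:,0],1)
print('edges',kl,kr,'deg',np.degrees(np.arctan([kl[0],kr[0]])),'dia',(r-l)[::5,0])
k=(kl+kr)/2
for cc in (276,280,284,288):
    q=c[c[:,1]==cc][:,0];print(cc,q.min(),q.max(),plane(d,[(cc,q.min()-.5),(cc,q.max()+.5)],.0518,s).round(4)[:,:2].tolist())
print('axis x at y=.02',np.polyval(k,.02),k)
# cross-check in fixed views: pred circle/box
for n in('c_s','c_i'):
    D,_=pickle.load(open(n+'.pkl','rb'));print(n,blobs(D['frame'],'red'))
```

```text
[141 261] [183 303]
edges [0.25683688 0.50892405] [0.21536973 0.54899622] deg [14.4043278  12.15412637] dia [0.03599489 0.03818728 0.03844127 0.03870433]
276 142 181 [[0.5297, 0.0379], [0.5261, 0.0008]]
280 143 182 [[0.5333, 0.0366], [0.5298, -0.0005]]
284 144 182 [[0.5369, 0.0354], [0.5335, -0.0009]]
288 144 183 [[0.5406, 0.035], [0.5372, -0.0022]]
axis x at y=.02 0.5336822015885986 [0.2361033  0.52896014]
c_s [([246, 212, 20, 14, 92], [256.7, 218.2])]
c_i [([287, 211, 16, 19, 266], [294.3, 220.1])]
```

Emit:
shift_gripper --pt "0.08 0 0 0 0 0 8.8" --pt "0.08 0.0356 -0.0076 0.05 0 0 0" --pt "0.08 0 0 0.05 0 0 0" --pt "0.08 0 0 0.04 0 0 0" --pt "0.08 0 0 0 0 0 0" --pt "0.08 0 0 0 0 0 0"

```text
t: 19.48
tcp_pos: [0.5342, 0.0175, 0.0593]
tool_rot: [[0.243, 0.97, 0.001], [0.97, -0.243, -0.0], [0.0, 0.001, -1.0]]
wrist_force: [0.7, -0.2, -0.0]
width: 0.08
gripper_force: 0.0
```

Run:
```python
from h import *
for n,rr,c0 in (('w2',range(125,200,3),(265,305)),('b',range(118,172,3),(265,300))):
    d,s=pickle.load(open(n+'.pkl','rb'));g=cv2.GaussianBlur(cv2.cvtColor(d['frame'],cv2.COLOR_RGB2GRAY),(3,3),0).astype(float)
    C=[]
    for r in rr:
        gr=np.gradient(g[r]);x=np.arange(560)
        def pk(sgn):
            w=sgn*gr; i=c0[0]+w[c0[0]:c0[1]].argmax();a,b,c=w[i-1:i+2];return i+.5*(a-c)/(a-2*b+c)
        C.append((pk(1),r,pk(-1)))
    C=np.array(C);mid=np.c_[(C[:,0]+C[:,2])/2,C[:,1]];P=plane(d,mid,.075,s);k=np.polyfit(P[:,1],P[:,0],1)
    W=np.linalg.norm(plane(d,C[:,[2,1]],.075,s)-plane(d,C[:,[0,1]],.075,s),axis=1)
    print(n,k,'rms',np.std(P[:,0]-np.polyval(k,P[:,1])),'w',W.mean(),'x at -.265,-.32',np.polyval(k,[-.265,-.32]),'ang',np.degrees(np.arctan(k[0])))
```

```text
w2 [0.09149505 0.55888817] rms 8.152161967166337e-05 w 0.013193813305940714 x at -.265,-.32 [0.53464198 0.52960975] ang 5.22772491373418
b [0.09689856 0.56039914] rms 5.755950227272008e-05 w 0.013032534170960964 x at -.265,-.32 [0.53472102 0.5293916 ] ang 5.5345997873500075
```

Emit:
shift_gripper --pt "0.07 0 -0.0005 0.029 0 0 0" --pt "0.07 0 0 0 0 0 0" --pt "0.03 0 0 0 0 0 0" --pt "0.03 0 0 0 0 0 0" --pt "0.03 0 0 0 0 0 0" --pt "0.03 0 0 0 0 0 0" --clamp_n 25

```text
t: 20.23
tcp_pos: [0.5333, 0.0183, 0.0294]
tool_rot: [[0.242, 0.97, 0.001], [0.97, -0.242, 0.0], [0.0, 0.001, -1.0]]
wrist_force: [1.3, -0.3, 6.2]
width: 0.0393
gripper_force: 25.0
```

Emit:
shift_gripper --pt "0.03 0 0 -0.02 0 0 0" --pt "0.03 0 0 -0.05 0 0 0" --pt "0.03 0 0 -0.05 0 0 -8.6" --pt "0.03 -0.0609 0.0074 0 0 0 0" --pt "0.03 -0.0609 0.0074 0 0 0 0" --pt "0.03 -0.0609 0.0074 0 0 0 0" --pt "0.03 -0.0609 0.0074 0 0 0 0" --pt "0.03 0 0 0.04 0 0 0"

```text
t: 21.22
tcp_pos: [0.5398, -0.2329, 0.1106]
tool_rot: [[0.1, 0.995, 0.004], [0.995, -0.1, -0.003], [-0.003, 0.005, -1.0]]
wrist_force: [0.3, 1.5, -1.0]
width: 0.0394
gripper_force: 25.0
```

Emit:
shift_gripper --pt "0.03 0 0 0.0368 0 0 0" --pt "0.03 0 0 0 0 0 0" --pt "0.03 0 0 0 0 0 0"

```text
t: 21.6
tcp_pos: [0.54, -0.2272, 0.0734]
tool_rot: [[0.094, 0.996, 0.001], [0.996, -0.094, -0.001], [-0.0, 0.001, -1.0]]
wrist_force: [-0.5, -0.0, 0.2]
width: 0.039
gripper_force: 25.0
```

Run:
```python
from plant import arm, ticket, snapshot
from h import *
o=[]
for n in ('scene','side'):
    d,s=take(arm,n,'e_'+n);C=s['tcp_pos']+np.array([0,0,.0024]);p=proj(d,C)[0];x,y=p.astype(int)
    print(n,p.round(1),blobs(d['frame'],'red'))
    o.append(cv2.resize(d['frame'][y-40:y+40,x-40:x+40],(400,400),interpolation=2)[:,:,::-1])
print(s['tcp_pos'],np.round(s['tool_rot'],4).tolist());cv2.imwrite('pics/e.png',np.hstack(o))
```

```text
scene [330.2 165.1] []
side [344.6 248.1] [([336, 234, 22, 28, 427], [344.9, 246.6])]
[ 0.54026591 -0.22722308  0.07371644] [[0.0937, 0.9956, 0.0018], [0.9956, -0.0937, -0.0006], [-0.0005, 0.0018, -1.0]]
```

View pics/e.png

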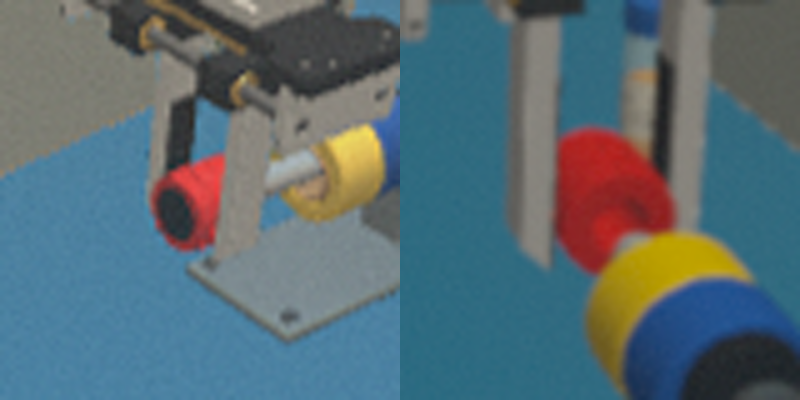

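The left crop (scene) shows the cap in front of the rod end. The right crop (side) shows the mouth at about (615,205), right behind the rod tip at (632,243). They are aligned, so I insert gently.

Emit:
shift_gripper --pt "0.03 -0.006 0 0.0008 0 0 0" --pt "0.03 -0.006 0 0 0 0 0" --pt "0.03 -0.005 0 0 0 0 0" --pt "0.03 -0.004 0 0 0 0 0" --pt "0.03 0 0 0 0 0 0"

```text
t: 22.32
tcp_pos: [0.5372, -0.2485, 0.0714]
tool_rot: [[0.095, 0.996, -0.0], [0.996, -0.095, -0.0], [-0.0, -0.0, -1.0]]
wrist_force: [-2.3, -2.7, 2.8]
width: 0.0389
gripper_force: 25.0
```

Emit:
shift_gripper --pt "0.03 -0.003 0 0 0 0 0" --pt "0.03 -0.003 0 0 0 0 0" --pt "0.03 0 0 0 0 0 0"

```text
t: 22.7
tcp_pos: [0.5367, -0.2535, 0.0712]
tool_rot: [[0.094, 0.996, -0.001], [0.996, -0.094, 0.001], [0.001, -0.001, -1.0]]
wrist_force: [-4.9, 3.2, 4.5]
width: 0.0391
gripper_force: 25.0
```

Emit:
shift_gripper --pt "0.03 0 -0.001 -0.001 0 0 0" --pt "0.03 -0.003 0 0 0 0 0" --pt "0.03 -0.003 0 0 0 0 0" --pt "0.03 0 0 0 0 0 0"

```text
t: 23.2
tcp_pos: [0.5353, -0.2602, 0.0723]
tool_rot: [[0.094, 0.996, 0.0], [0.996, -0.094, -0.0], [-0.0, 0.0, -1.0]]
wrist_force: [0.5, 0.1, -1.0]
width: 0.0391
gripper_force: 25.0
```

Emit:
shift_gripper --pt "0.03 -0.003 0 0 0 0 0" --pt "0.03 -0.003 0 0 0 0 0" --pt "0.03 0 0 0 0 0 0"

```text
t: 23.58
tcp_pos: [0.5347, -0.2661, 0.0723]
tool_rot: [[0.094, 0.996, -0.0], [0.996, -0.094, -0.0], [-0.0, 0.0, -1.0]]
wrist_force: [-0.5, 0.2, -0.9]
width: 0.0394
gripper_force: 25.0
```

Sliding freely. Now push home.

Emit:
shift_gripper --pt "0.03 -0.002 0 0 0 0 0" --pt "0.03 -0.002 0 0 0 0 0" --pt "0.03 -0.001 0 0 0 0 0" --pt "0.03 0 0 0 0 0 0"

```text
t: 24.08
tcp_pos: [0.5346, -0.2685, 0.0721]
tool_rot: [[0.092, 0.996, -0.001], [0.996, -0.092, 0.003], [0.003, -0.001, -1.0]]
wrist_force: [-1.2, 12.4, 4.9]
width: 0.0395
gripper_force: 25.0
```

Emit:
shift_gripper --pt "0.03 -0.002 0 0 0 0 0" --pt "0.03 -0.002 0 0 0 0 0" --pt "0.03 0 0 0 0 0 0"

```text
t: 24.45
tcp_pos: [0.5347, -0.2692, 0.0718]
tool_rot: [[0.09, 0.996, -0.002], [0.996, -0.09, 0.007], [0.007, -0.002, -1.0]]
wrist_force: [-2.2, 28.9, 10.7]
width: 0.0392
gripper_force: 25.3
```

Emit:
shift_gripper --pt "0.03 0.0035 0 0.0005 0 0 0" --pt "0.03 0 0 0 0 0 0" --pt "0.07 0 0 0 0 0 0" --pt "0.07 0 0 0 0 0 0" --pt "0.07 0 0 -0.01 0 0 0" --pt "0.07 0 0 -0.05 0 0 0" --pt "0.07 0 0 -0.06 0 0 0" --pt "0.07 0 0 -0.05 0 0 0"

```text
t: 25.45
tcp_pos: [0.5341, -0.2716, 0.2448]
tool_rot: [[0.095, 0.996, 0.001], [0.996, -0.095, -0.001], [-0.001, 0.001, -1.0]]
wrist_force: [0.6, 0.6, -0.6]
width: 0.0701
gripper_force: 0.0
```

Emit:
shift_gripper --pt "0.07 -0.05 0 0 0 0 0" --pt "0.07 -0.05 0 0 0 0 0" --pt "0.07 0 0 0 0 0 0" --pt "0.07 0 0 0 0 0 0"

```text
t: 25.95
tcp_pos: [0.5249, -0.3706, 0.2421]
tool_rot: [[0.094, 0.996, 0.0], [0.996, -0.094, 0.0], [0.0, 0.0, -1.0]]
wrist_force: [0.6, 0.7, 0.4]
width: 0.0703
gripper_force: 0.0
```

Run:
```python
from plant import arm, ticket, snapshot
from h import *
d,s=take(arm,'wrist','f');a,_=take(arm,'scene','f_s');b,_=take(arm,'side','f_i')
r=[cv2.resize(a['frame'][125:205,310:390],(240,240)),cv2.resize(b['frame'][220:300,320:400],(240,240),interpolation=2)]
cv2.imwrite('pics/f.png',np.hstack([cv2.resize(d['frame'],(560,480)),np.vstack(r)])[:,:,::-1])
h=cv2.cvtColor(d['frame'],cv2.COLOR_RGB2HSV)
p=plane(d,[(283,0)],.075,s)
for c,z in (('red',.095),('yellow',.097)):
    m=mask(d['frame'],c);m[260:]=0
    q=np.argwhere(m[:,275:293]);print(c,q.min(0)[0],q.max(0)[0],plane(d,[(284,q.min(0)[0]-.5),(284,q.max(0)[0]+.5)],z,s).round(4)[:,1])
```

```text
red 70 111 [-0.2518 -0.2879]
yellow 120 152 [-0.295  -0.3246]
```

View pics/f.png

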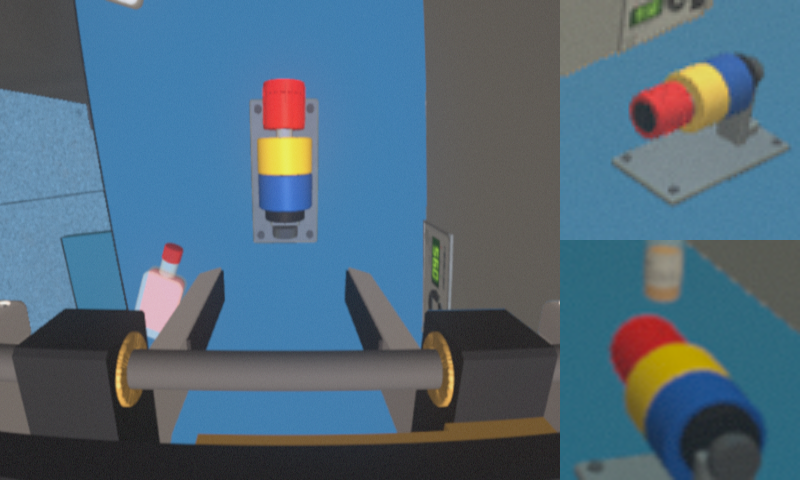

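The rack reads blue against the stop, yellow against blue, and the red cap with a 7.1 mm measured gap (7 mm when home). The bottle, timer and green roll are untouched.

```bash
python3 -c "
from plant import arm, ticket, snapshot
print(ticket.close_job())"
```

```text
the job is handed in; nothing more can be done
None
```

I handed the job in at about 26 s: blue is against the stop, yellow is against blue, and the red cap is fully home (7.1 mm gap measured, 7 expected); I never went near the green roll, bottle or timer, and no verdict was shown.

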